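# Lay out the shaft sleeves by height

### The job

Lay out the shaft's four steel spacer sleeves for reassembly: stand one upright and centred on each black rubber pad of the wooden strip, in order of height, the shortest on the pad nearest the steel flange yoke and the tallest on the pad farthest from it. Do not knock over the oil bottle.

Things in the scene. Friction and masses are not known exactly. Their poses are not given: they have to be found in the camera images.
- sleeve_24: plain bright steel spacer sleeve (the shortest and also the widest), a round tube 24 mm tall, 46 mm outside diameter, 30 mm bore, about 160 g, standing upright and loose on the bench; origin at the centre of its underside (as it stands at the start), z up along its axis
- sleeve_36: plain bright steel spacer sleeve (the second shortest), a round tube 36 mm tall, 34 mm outside diameter, 20 mm bore, about 170 g, standing upright and loose on the bench; origin at the centre of its underside (as it stands at the start), z up along its axis
- sleeve_48: plain bright steel spacer sleeve (the third shortest), a round tube 48 mm tall, 42 mm outside diameter, 28 mm bore, about 290 g, standing upright and loose on the bench; origin at the centre of its underside (as it stands at the start), z up along its axis
- sleeve_60: plain bright steel spacer sleeve (the tallest and also the thinnest), a round tube 60 mm tall, 30 mm outside diameter, 16 mm bore, about 240 g, standing upright and loose on the bench; origin at the centre of its underside (as it stands at the start), z up along its axis
- pad_a: one of four identical thin black rubber discs, 52 mm in diameter, on top of the fixed pale wooden strip (330 x 70 mm, top 12 mm above the bench); they lie in one straight row along the strip, 80 mm between neighbouring centres, their letters in no particular order; origin under the disc's centre at bench height, so a sleeve stands 12 mm above it; x across the strip, y along it, z up
- pad_b: one of four identical thin black rubber discs, 52 mm in diameter, on top of the fixed pale wooden strip (330 x 70 mm, top 12 mm above the bench); they lie in one straight row along the strip, 80 mm between neighbouring centres, their letters in no particular order; origin under the disc's centre at bench height, so a sleeve stands 12 mm above it; x across the strip, y along it, z up
- pad_c: one of four identical thin black rubber discs, 52 mm in diameter, on top of the fixed pale wooden strip (330 x 70 mm, top 12 mm above the bench); they lie in one straight row along the strip, 80 mm between neighbouring centres, their letters in no particular order; origin under the disc's centre at bench height, so a sleeve stands 12 mm above it; x across the strip, y along it, z up
- pad_d: one of four identical thin black rubber discs, 52 mm in diameter, on top of the fixed pale wooden strip (330 x 70 mm, top 12 mm above the bench); they lie in one straight row along the strip, 80 mm between neighbouring centres, their letters in no particular order; origin under the disc's centre at bench height, so a sleeve stands 12 mm above it; x across the strip, y along it, z up
- yoke: dark steel flange yoke of the shaft, fixed on the bench in line with the row of pads, just past one end of the strip (either end): a 70 x 70 x 10 mm plate with two upright ears, 61 mm tall; origin at the centre of its underside, 110 mm from the centre of the nearest pad; at the other end of the strip, equally far off, a small round aluminium bowl, 68 mm wide and 32 mm tall, is fixed
- oil_bottle: upright grey plastic bottle with a black cap and a paper label, 44 mm in diameter, 100 mm tall, loose among the sleeves; origin at the centre of its underside, z up. The sleeves, this bottle and a loose dark steel joint cross (70 x 70 mm, 24 mm tall) stand in a loose arc between the robot and the strip, at least 80 mm from centre to centre
There are look-alikes about, which are no part of the job. What is shaped like the sleeve_60 but orange is not meant.

How it is judged:
At the end, for the whole second after the job is handed in: Each sleeve stands upright (within 0.1 rad), at rest on the strip, its centre within 12 mm of a pad's centre; counted from the yoke the sleeves are 24, 36, 48 and 60 mm tall; the oil bottle is upright ((horizontal distance between sleeve_24 and pad_a below 0.012 m or horizontal distance between sleeve_24 and pad_b below 0.012 m or horizontal distance between sleeve_24 and pad_c below 0.012 m or horizontal distance between sleeve_24 and pad_d below 0.012 m) and horizontal distance between sleeve_24 and yoke between 0.08 and 0.14 m and angle between each of sleeve_24, sleeve_36, sleeve_48, sleeve_60's own z axis and vertical below 0.1 rad and height (world z) of sleeve_24 between 0.007 and 0.017 m and linear speed of each of sleeve_24, sleeve_36, sleeve_48, sleeve_60 below 0.02 m/s and (horizontal distance between sleeve_36 and pad_a below 0.012 m or horizontal distance between sleeve_36 and pad_b below 0.012 m or horizontal distance between sleeve_36 and pad_c below 0.012 m or horizontal distance between sleeve_36 and pad_d below 0.012 m) and horizontal distance between sleeve_36 and yoke between 0.16 and 0.22 m and height (world z) of sleeve_36 between 0.007 and 0.017 m and (horizontal distance between sleeve_48 and pad_a below 0.012 m or horizontal distance between sleeve_48 and pad_b below 0.012 m or horizontal distance between sleeve_48 and pad_c below 0.012 m or horizontal distance between sleeve_48 and pad_d below 0.012 m) and horizontal distance between sleeve_48 and yoke between 0.24 and 0.3 m and height (world z) of sleeve_48 between 0.007 and 0.017 m and (horizontal distance between sleeve_60 and pad_a below 0.012 m or horizontal distance between sleeve_60 and pad_b below 0.012 m or horizontal distance between sleeve_60 and pad_c below 0.012 m or horizontal distance between sleeve_60 and pad_d below 0.012 m) and horizontal distance between sleeve_60 and yoke between 0.32 and 0.38 m and height (world z) of sleeve_60 between 0.007 and 0.017 m and angle between oil_bottle's own z axis and vertical below 0.3 rad); the robot touches nothing.
It fails at once if the oil bottle is knocked over (angle between oil_bottle's own z axis and vertical above 0.6 rad).
It also fails if it takes over 120 s, if anything falls off the work surface, if the arm or the gripper's body presses on something with over 40 N, if the wrist force passes 120 N, or if a joint passes its speed limit or range.

### The arm

A 7-joint arm with a two-finger parallel gripper is mounted at the origin on the work surface. World frame = base frame: x ahead of the robot, y to its left, z up, the work surface at z = 0. Lengths are in m, angles in rad, forces in N, time in s.
With the tool pointing down it reaches from about 0.4 to 0.85 m from the base axis. Payload 4.5 kg.
Tool frame: the origin (TCP) lies between the finger pads; the fingertips stand 11 mm ahead of it and the grasp point (between the pads) lies 8 mm behind it (r.nose_length is the distance from the TCP to the fingertips, in m); z points along the fingers, y is the line along which they close (so a half turn about z gives the same grasp; the last joint's range is limited). The gripper opens to 88 mm and grips with 3 to 60 N. Pads are 18 mm wide; open, the fingers measure 123 mm over their backs; the gripper's body (75 mm by 187 mm) begins 45 mm behind the grasp point.
Start: joints at [1.384, 0.689, -0.195, 1.565, 0.157, 0.902, -0.215], TCP at [0.137, -0.61, 0.25] pointing down, gripper open.
Joint ranges: [-3.01, 3.01], [-0.46, 2.08], [-1.47, 1.51], [0.13, 2.56], [-1, 4.14], [0.04, 2.09], [-2.66, 2.66]. Speed limits (rad/s): [2.57, 2.57, 3.14, 3.14, 3.14, 3.14, 3.14].

### API

Orientations are given as a unit quaternion [x, y, z, w].
In Python, from plant import get_state, snapshot, camera_model, r gives the robot as it stands.
- The arm moves only by the shell command python3 -m inch 'ROWS' [FORCE]. ROWS is text: rows parted by semicolons, each of 7 numbers parted by spaces: the opening, from -1 (shut) to 1 (fully open), then the shift along the tool's x, y, z in m, then the turn, a rotation vector about the tool's x, y, z in rad. A call has 1 to 20 rows; each row shifts and turns the commanded pose from where the row before left it, along the tool's axes as they then stand; what a row does not reach is not made up. A row lasts 1/12 s, in which the tool goes at most 41.7 mm and 7.16 degrees, less where a joint would pass 70% of its speed; a pose out of reach is approached as far as the arm can. A call is refused whole if a number of a shift passes 0.0417 or a number of a turn 0.125, either way. A call with a gripper value outside its range is refused whole. The fingers move at their own pace and stop on an object; FORCE is the grip in N (left out, the last holds). Time passes only in rows, so rows that do not move let the fingers close. It gives the time, the measured TCP pose, the force, the opening and the grip force at its end, in the units of the state.
- get_state(): the state, without advancing time (a new reading comes with each control period).
- snapshot(name): name is "side" or "top"; returns (picture, depth): 480x640x3 uint8, red, green, blue; 480x640 float32, m along the optical axis (not along the pixel's ray), 0 where there is no reading.
- camera_model(name): a dict with "intrinsics" (3x3 intrinsics, pixels), "view" (4x4, takes a point from world to camera coordinates). Camera axes: x right, y down, z forward; pixel columns grow to the right and rows downward; lengths in m; the calibration is good to about 2 mm. A picture is of the moment at which its call begins. camera_model takes no time and is no camera call.
- r.finish_job(): hands the job in; it is judged then, once.
The state is a dict: "clock": time; "q": joint angles; "qd": joint speeds; "joint_torque": joint torques, N m; "tool_pos": TCP position; "eef_rot": TCP orientation; "contact_force": force on the tool from outside, world axes, zero at the start; "moment": the same for the moment, N m; "opening": opening from 0.0 (shut) to 1.0 (fully open); "finger_force": force on a finger pad.
Only numpy, scipy, OpenCV 4.12 (cv2) and the standard library are available. Lean on these libraries where they do the work, as an engineer would, in place of code of your own. Each camera call takes 0.05 s, during which the arm holds its last target. There are 200 camera calls.

## Working session

There is one attempt and no reset: what is moved stays moved. The work goes in short steps, Python scripts to look and compute and a shell command to move; the robot and the scene stay as the last step left them, time stands still between calls to the robot, and variables do not carry over. Pictures are saved under pics/ and viewed, at most 14 in all, crops included, and the job is handed in when it is done.

```bash
ls; mkdir -p pics; python3 - <<'E'
from plant import *
import cv2,numpy as np
for n in("top","side"):
    p,d=snapshot(n); cv2.imwrite(f"pics/{n}0.png",p[:,:,::-1]); np.savez(f"{n}0.npz",p=p,d=d)
    m=camera_model(n); print(n,m["intrinsics"],m["view"])
s=get_state();print(s["clock"],s["tool_pos"],s["eef_rot"],s["opening"])
E
```

```text
pics
top [[436.82444511   0.         325.32507134]
 [  0.         436.82444511 240.36093301]
 [  0.           0.           1.        ]] [[-1.08048120e-01 -9.94145330e-01  8.16518394e-04  6.00497691e-02]
 [-9.60401818e-01  1.04168484e-01 -2.58412993e-01  5.36550750e-01]
 [ 2.56815015e-01 -2.87052237e-02 -9.66034191e-01  6.28674005e-01]
 [ 0.00000000e+00  0.00000000e+00  0.00000000e+00  1.00000000e+00]]
side [[593.87723776   0.         316.35707687]
 [  0.         593.87723776 235.62704162]
 [  0.           0.           1.        ]] [[-0.98568909 -0.1681253  -0.01228439  0.53834215]
 [-0.07035758  0.47652559 -0.87634079  0.07828363]
 [ 0.15318889 -0.86293525 -0.48153496  1.06916804]
 [ 0.          0.          0.          1.        ]]
0.1 [ 0.13671382 -0.60932799  0.24900046] [ 9.93908779e-01  1.10203005e-01 -1.58620493e-04 -7.82462901e-04] 0.9987410828795364
```

View pics/top0.png

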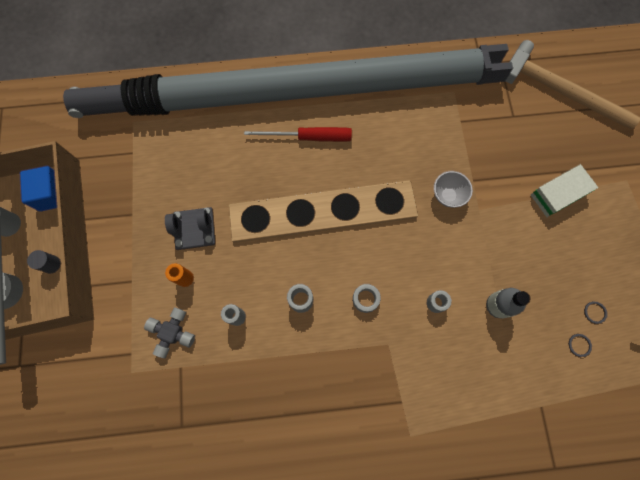

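View pics/side0.png

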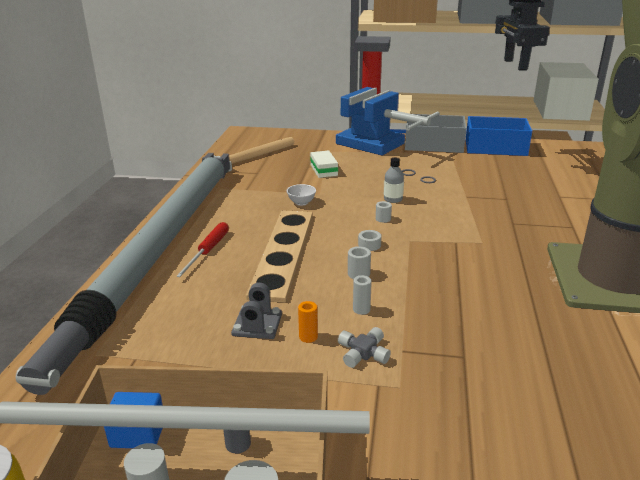

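The top view shows four bright tubes: (232,314) thin and tall, (300,297), (367,298) wide and low, and (440,301). There is also an orange look-alike at (177,272), the yoke at (193,228), pads from (256,219) to (390,201), and the bottle at (508,302). By shape, sleeve_60 is the steel one at (232,314), not the orange one. The others look like 48, 24 and 36 from left to right, which I'll check by height and diameter.

```bash
cat > h.py <<'E'
from plant import *
import cv2,numpy as np
def cloud(d,n):
    m=camera_model(n);K=m["intrinsics"];V=m["view"]
    v,u=np.mgrid[:480,:640]
    P=np.stack([(u-K[0,2])/K[0,0]*d,(v-K[1,2])/K[1,1]*d,d],-1)
    return (P-V[:3,3])@V[:3,:3]
def ray(u,v,z,n="top"):
    m=camera_model(n);K=m["intrinsics"];V=m["view"];R=V[:3,:3]
    c=-R.T@V[:3,3];w=R.T@np.linalg.solve(K,[u,v,1]);return (c+w*(z-c[2])/w[2])
def rim(W,h,x,y,R=.035):
    """circle of the points near height h around x,y"""
    k=(abs(W[...,2]-h)<.004)&(np.hypot(W[...,0]-x,W[...,1]-y)<R)
    (cx,cy),rr=cv2.minEnclosingCircle(W[k][:,:2].astype(np.float32));return cx,cy,2*rr,k.sum()
def pads(p):
    g=p.max(2);o=[]
    m=(g<45).astype(np.uint8);m[:,:220]=0;m[:,420:]=0;m[:180]=0;m[240:]=0
    for c in cv2.findContours(m,0,2)[0]:
        if cv2.contourArea(c)>300:
            (u,v),ax,_=cv2.fitEllipse(c);o.append((u,v,ax))
    return sorted(o)
E
python3 - <<'E'
from h import *
f=np.load("top0.npz");p,d=f["p"],f["d"];W=cloud(d,"top")
for u,v,ax in pads(p): print("pad",round(u),round(v),np.round(ray(u,v,.012),4),np.round(ax,1))
for n,u,v in(("60",232,314),("48",300,297),("24",367,298),("36",440,301),("orange",177,272),("bottle",508,302),("cross",169,332),("yoke",193,228)):
    w=W[v-22:v+23,u-22:u+23].reshape(-1,3);w=w[w[:,2]>.015]
    h=np.percentile(w[:,2],97);q=w[w[:,2]>h-.006]
    (x,y),R=cv2.minEnclosingCircle(q[:,:2].astype(np.float32))
    print(n,"h",round(h,4),"c",round(x,4),round(y,4),"D",round(2*R,4),"med",np.round(np.median(w,0),3))
c=cv2.resize(p[250:350,140:480],None,fx=2.3,fy=2.3,interpolation=2)
cv2.imwrite("pics/crop1.png",c[:,:,::-1])
E
```

```text
pad 255 218 [0.6086 0.119  0.012 ] [24.9 26.3]
pad 300 212 [0.6111 0.0389 0.012 ] [24.7 26.1]
pad 345 206 [ 0.6137 -0.0412  0.012 ] [24.5 26. ]
pad 389 200 [ 0.6164 -0.1211  0.012 ] [24.2 26.1]
60 h 0.0626 c 0.4052 0.0979 D 0.1767 med [0.441 0.159 0.059]
48 h 0.0517 c 0.4194 0.0381 D 0.1227 med [0.457 0.051 0.047]
24 h 0.0273 c 0.412 -0.0257 D 0.1405 med [ 0.447 -0.056  0.024]
36 h 0.7459 c 0.3603 0.0219 D 0.0002 med [ 0.428 -0.172  0.035]
orange h 0.0621 c 0.4421 0.1413 D 0.2896 med [0.515 0.244 0.055]
bottle h 0.1008 c 0.3884 -0.134 D 0.3168 med [ 0.411 -0.269  0.068]
cross h 0.0256 c 0.4052 0.1631 D 0.2966 med [0.427 0.269 0.022]
yoke h 0.0619 c 0.4881 0.1355 D 0.3422 med [0.598 0.206 0.045]
```

View pics/crop1.png

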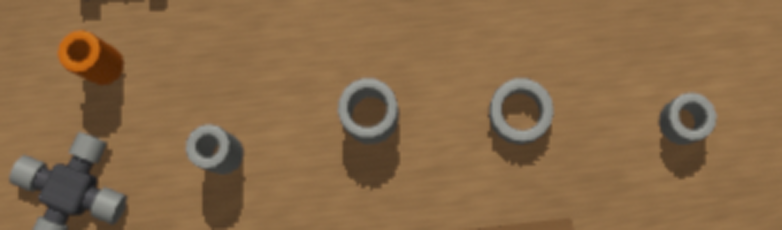

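The crop confirms four steel tubes. From left to right they are the thin tall one (60), then 48, the wide low 24 and 36, and the median heights agree. The orange tube is left alone. Depth has outliers, so I'll restrict it to points around the medians.

```bash
python3 - <<'E'
from h import *
f=np.load("top0.npz");p,d=f["p"],f["d"];W=cloud(d,"top")
for n,h,D,u,v in(("60",.06,.03,232,314),("48",.048,.042,300,297),("24",.024,.046,367,298),("36",.036,.034,440,301)):
    c=ray(u,v,h)[:2]
    for _ in range(3):
        k=(abs(W[...,2]-h)<.005)&(np.hypot(W[...,0]-c[0],W[...,1]-c[1])<D/2+.004)
        c=W[k][:,:2].mean(0)
        m=k.astype(np.uint8)
    cc=max(cv2.findContours(m,0,2)[0],key=len)
    e=cv2.fitEllipse(cc)
    print(n,k.sum(),"mean",np.round(c,4),"ell",np.round(ray(*e[0],h),4),np.round(e[1],1), "z",np.median(W[k][:,2]).round(4))
f=np.load("side0.npz");W=cloud(f["d"],"side")
for n,h,D,c in(("60",.06,.03,(.439,.158)),("48",.048,.042,(.457,.05)),("24",.024,.046,(.447,-.056)),("36",.036,.034,(.428,-.172))):
    for _ in range(3):
        k=(abs(W[...,2]-h)<.004)&(np.hypot(W[...,0]-c[0],W[...,1]-c[1])<D/2+.005); c=W[k][:,:2].mean(0)
    print("side",n,k.sum(),np.round(c,4))
E
```

```text
60 213 mean [0.4418 0.1615] ell [0.4417 0.1613 0.06  ] [18.1 19.1] z 0.0597
48 300 mean [0.4578 0.052 ] ell [0.4576 0.052  0.048 ] [24.9 25.2] z 0.0479
24 357 mean [ 0.4479 -0.0566] ell [ 0.4476 -0.0566  0.024 ] [26.5 27.1] z 0.0237
36 229 mean [ 0.4286 -0.1743] ell [ 0.4286 -0.1742  0.036 ] [19.6 20.5] z 0.0355
side 60 151 [0.4415 0.1642]
side 48 181 [0.4582 0.0557]
side 24 177 [ 0.4484 -0.0543]
side 36 100 [ 0.4298 -0.1724]
```

Heights and sizes fit: sleeves at 60 (.442,.162), 48 (.458,.053), 24 (.448,-.056) and 36 (.429,-.174). The pads are 80 mm apart, running from (.609,.119) nearest the yoke to (.6165,-.121). I'll turn the tool so its x is world +y and its y is world +x, which makes the fingers close across the strip and keeps them clear of the neighbours.

```bash
python3 -m inch '1 0 0 0 0 0 -0.1227;1 0 0 0 0 0 -0.1227;1 0 0 0 0 0 -0.1227;1 0 0 0 0 0 -0.1227;1 0 0 0 0 0 -0.1227;1 0 0 0 0 0 -0.1227;1 0 0 0 0 0 -0.1227;1 0 0 0 0 0 -0.1227;1 0 0 0 0 0 -0.1227;1 0 0 0 0 0 -0.1227;1 0 0 0 0 0 -0.1227;1 0 0 0 0 0 0' 20
```

```text
clock: 1.1
tool_pos: [0.1364, -0.6096, 0.2491]
eef_rot: [0.706, 0.708, 0.0, -0.0]
contact_force: [0.4, -0.2, 0.1]
opening: 1.0
finger_force: 0.0
```

```bash
python3 -m inch '1 .0346 .0195 0 0 0 0;1 .0346 .0195 0 0 0 0;1 .0346 .0195 0 0 0 0;1 .0346 .0195 0 0 0 0;1 .0346 .0195 0 0 0 0;1 .0346 .0195 0 0 0 0;1 .0346 .0195 0 0 0 0;1 .0346 .0195 0 0 0 0;1 .0346 .0195 0 0 0 0;1 .0346 .0195 0 0 0 0;1 .0346 .0195 0 0 0 0;1 .0346 .0195 0 0 0 0;1 .0346 .0195 0 0 0 0;1 .0346 .0195 0 0 0 0;1 .0346 .0195 0 0 0 0;1 .0346 .0195 0 0 0 0;1 0 0 0 0 0 0;1 0 0 0 0 0 0'; python3 -c "
from h import *;print(get_state()['q'])
p,d=snapshot('side');cv2.imwrite('pics/s1.png',p[100:400,200:600,::-1])"
```

```text
clock: 2.6
tool_pos: [0.4501, -0.0536, 0.2498]
eef_rot: [0.706, 0.708, 0.001, -0.0]
contact_force: [-0.5, -0.1, -0.2]
opening: 1.0
finger_force: 0.0
[ 0.37401061  0.50892687 -0.53683544  2.05198725  0.40469743  0.68214723
 -0.42368657]
```

```bash
python3 -m inch '1 -.002 -.002 .036 0 0 0;1 0 0 .036 0 0 0;1 0 0 .036 0 0 0;1 0 0 .036 0 0 0;1 0 0 .036 0 0 0;1 0 0 .036 0 0 0;1 0 0 .012 0 0 0;1 0 0 .006 0 0 0;1 0 0 0 0 0 0'; python3 -m inch '-1 0 0 0 0 0 0;-1 0 0 0 0 0 0;-1 0 0 0 0 0 0;-1 0 0 0 0 0 0;-1 0 0 0 0 0 0;-1 0 0 0 0 0 0;-1 0 0 0 0 0 0' 20
```

```text
clock: 3.4
tool_pos: [0.4486, -0.0615, 0.0272]
eef_rot: [0.708, 0.706, -0.003, 0.0]
contact_force: [-0.4, -0.5, 0.9]
opening: 0.999
finger_force: 0.0
clock: 3.98
tool_pos: [0.4498, -0.0596, 0.0285]
eef_rot: [0.707, 0.707, -0.001, 0.001]
contact_force: [-1.6, -0.4, 3.5]
opening: 0.514
finger_force: 20.0
```

Only the top 6 mm is gripped, because fast rows fall short. I'll open, correct and go lower.

```bash
python3 -m inch '1 0 0 0 0 0 0;1 0 0 0 0 0 0;1 0 0 0 0 0 0;1 0 0 0 0 0 0;1 .0035 -.001 .006 0 0 0;1 0 0 .006 0 0 0;1 0 0 0 0 0 0;1 0 0 0 0 0 0'; python3 -m inch '-1 0 0 0 0 0 0;-1 0 0 0 0 0 0;-1 0 0 0 0 0 0;-1 0 0 0 0 0 0;-1 0 0 0 0 0 0;-1 0 0 0 0 0 0;-1 0 0 0 0 0 0' 20
```

```text
clock: 4.65
tool_pos: [0.4492, -0.0583, 0.0209]
eef_rot: [0.707, 0.707, -0.002, 0.001]
contact_force: [-0.8, -1.1, -0.5]
opening: 0.999
finger_force: 0.0
clock: 5.23
tool_pos: [0.4494, -0.0584, 0.0211]
eef_rot: [0.707, 0.707, -0.001, 0.001]
contact_force: [0.3, -0.3, 0.7]
opening: 0.514
finger_force: 20.0
```

```bash
python3 -m inch '-1 0 0 -.02 0 0 0;-1 0 0 -.03 0 0 0;-1 0 0 -.03 0 0 0;-1 0 0 -.02 0 0 0;-1 .022 .02 0 0 0 0;-1 .022 .02 0 0 0 0;-1 .022 .02 0 0 0 0;-1 .022 .02 0 0 0 0;-1 .022 .02 0 0 0 0;-1 .022 .02 0 0 0 0;-1 .022 .02 0 0 0 0;-1 .022 .02 0 0 0 0;-1 0 0 0 0 0 0;-1 0 0 0 0 0 0;-1 0 0 0 0 0 0'; cat > look.py <<'E'
import sys
from h import *
def top(h,D,c):
    p,d=snapshot("top");W=cloud(d,"top");c=np.array(c)
    out=[np.round(get_state()["tool_pos"],4)]
    for _ in range(4):
        k=(abs(W[...,2]-h)<.006)&(np.hypot(W[...,0]-c[0],W[...,1]-c[1])<D/2+.005)
        c=W[k][:,:2].mean(0)
    cc=max(cv2.findContours(k.astype(np.uint8),0,2)[0],key=len);e=cv2.fitEllipse(cc)
    print(k.sum(),"mean",np.round(c,4),"ell",np.round(ray(*e[0],h),4),"z",np.median(W[k][:,2]).round(4),"tool",out); return p
E
python3 - <<'E'
from h import *
print(get_state()['tool_pos'])
p,d=snapshot('side');cv2.imwrite('pics/s2.png',cv2.resize(p[100:400,200:500],None,fx=2,fy=2)[:,:,::-1])
E
```

```text
clock: 6.48
tool_pos: [0.6124, 0.1145, 0.0903]
eef_rot: [0.708, 0.706, -0.001, 0.008]
contact_force: [-0.6, -0.4, -2.4]
opening: 0.522
finger_force: 20.0
[0.61236649 0.11451051 0.09029549]
```

View pics/s2.png

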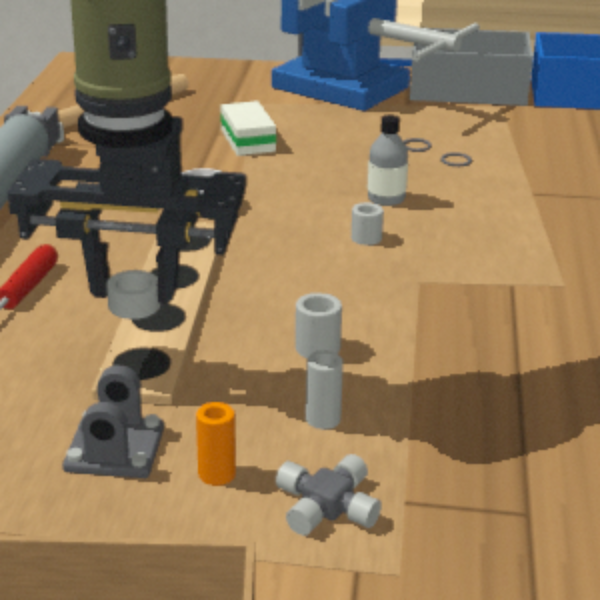

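The sleeve is held level over the strip, about 20 px from the pad nearest the yoke in this oblique view. Next I correct the position and lower it slowly.

```bash
python3 -m inch '-1 .0025 -.0035 .01 0 0 0;-1 0 0 .015 0 0 0;-1 0 0 .015 0 0 0;-1 0 0 .01 0 0 0;-1 0 0 0 0 0 0;-1 0 0 0 0 0 0;-1 0 0 0 0 0 0'
```

```text
clock: 7.12
tool_pos: [0.6109, 0.1179, 0.041]
eef_rot: [0.708, 0.706, 0.001, 0.008]
contact_force: [0.3, 0.6, -0.6]
opening: 0.517
finger_force: 20.0
```

```bash
python3 -m inch '-1 -.001 -.0015 .003 0 0 0;-1 0 0 .003 0 0 0;-1 0 0 .001 0 0 0;-1 0 0 0 0 0 0;-1 0 0 0 0 0 0'; python3 -m inch '-.3 0 0 0 0 0 0;-.1 0 0 0 0 0 0;.3 0 0 0 0 0 0;.7 0 0 0 0 0 0;.7 0 0 0 0 0 0;.7 0 0 0 0 0 0;1 0 0 -.02 0 0 0;1 0 0 -.03 0 0 0;1 0 0 -.03 0 0 0;1 0 0 -.03 0 0 0;1 0 0 0 0 0 0;1 0 0 0 0 0 0'
```

```text
clock: 7.53
tool_pos: [0.6094, 0.1166, 0.0342]
eef_rot: [0.708, 0.706, 0.001, 0.008]
contact_force: [-0.4, 0.2, -1.4]
opening: 0.521
finger_force: 20.0
clock: 8.53
tool_pos: [0.609, 0.1182, 0.146]
eef_rot: [0.708, 0.706, 0.002, 0.009]
contact_force: [0.9, -0.8, -0.2]
opening: 1.0
finger_force: 0.0
```

```bash
python3 -m inch '1 -.0292 -.018 0 .0156 .01 0;1 -.0292 -.018 0 0 0 0;1 -.0292 -.018 0 0 0 0;1 -.0292 -.018 0 0 0 0;1 -.0292 -.018 0 0 0 0;1 -.0292 -.018 0 0 0 0;1 -.0292 -.018 0 0 0 0;1 -.0292 -.018 0 0 0 0;1 -.0292 -.018 0 0 0 0;1 -.0292 -.018 0 0 0 0;1 0 0 0 0 0 0;1 0 0 0 0 0 0;1 0 0 0 0 0 0'; python3 - <<'E'
from look import *
p=top(.036,.046,(.609,.119))
cv2.imwrite('pics/t2.png',p[:,:,::-1])
E
```

```text
clock: 9.62
tool_pos: [0.4272, -0.1733, 0.1442]
eef_rot: [0.708, 0.706, -0.001, -0.001]
contact_force: [-0.7, -0.4, -0.2]
opening: 1.001
finger_force: 0.0
340 mean [0.6085 0.117 ] ell [0.6081 0.117  0.036 ] z 0.0358 tool [array([ 0.4278, -0.1726,  0.1444])]
```

View pics/t2.png

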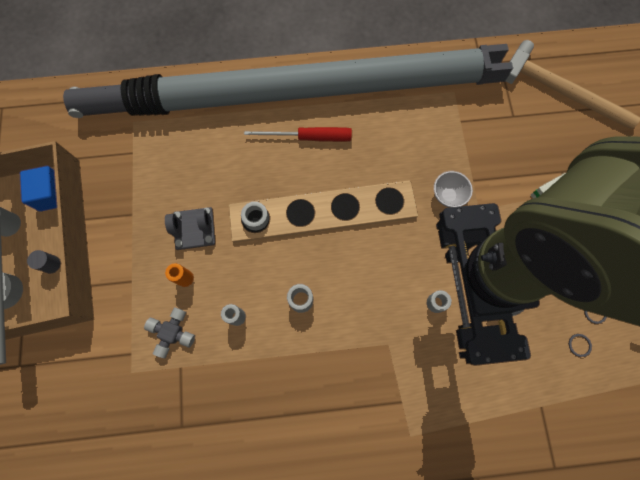

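sleeve_24 sits at (255,216) on the yoke-side pad, 2 mm from centre. The gripper is above sleeve_36 at (440,301), well clear of the bottle, so I'll pick up 36.

```bash
python3 -m inch '1 -.001 .0015 .015 0 0 0;1 0 0 .02 0 0 0;1 0 0 .02 0 0 0;1 0 0 .02 0 0 0;1 0 0 .02 0 0 0;1 0 0 .015 0 0 0;1 0 0 .01 0 0 0;1 0 0 0.003 0 0 0;1 0 0 0 0 0 0;1 0 0 0 0 0 0'; python3 -m inch '-1 0 0 0 0 0 0;-1 0 0 0 0 0 0;-1 0 0 0 0 0 0;-1 0 0 0 0 0 0;-1 0 0 0 0 0 0;-1 0 0 0 0 0 0;-1 0 0 0 0 0 0;-1 0 0 0 0 0 0' 20
```

```text
clock: 10.5
tool_pos: [0.4289, -0.1739, 0.0219]
eef_rot: [0.707, 0.707, -0.001, -0.001]
contact_force: [0.5, -1.4, 0.1]
opening: 1.001
finger_force: 0.0
clock: 11.17
tool_pos: [0.4283, -0.1749, 0.0218]
eef_rot: [0.708, 0.706, -0.001, -0.001]
contact_force: [1.0, 0.3, -0.8]
opening: 0.424
finger_force: 0.0
```

```bash
python3 -m inch '-1 0 0 0 0 0 0;-1 0 0 0 0 0 0;-1 0 0 0 0 0 0'; python3 -m inch '-1 0 0 -.02 0 0 0;-1 0 0 -.03 0 0 0;-1 0 0 -.035 0 0 0;-1 0 0 -.035 0 0 0;-1 0 0 -.02 0 0 0;-1 .0213 .0183 0 0 0 0;-1 .0213 .0183 0 0 0 0;-1 .0213 .0183 0 0 0 0;-1 .0213 .0183 0 0 0 0;-1 .0213 .0183 0 0 0 0;-1 .0213 .0183 0 0 0 0;-1 .0213 .0183 0 0 0 0;-1 .0213 .0183 0 0 0 0;-1 .0213 .0183 0 0 0 0;-1 .0213 .0183 0 0 0 0;-1 0 0 0 0 0 0;-1 0 0 0 0 0 0;-1 0 0 0 0 0 0'
```

```text
clock: 11.42
tool_pos: [0.4284, -0.1749, 0.0218]
eef_rot: [0.708, 0.706, -0.001, -0.001]
contact_force: [0.9, -0.3, -0.7]
opening: 0.38
finger_force: 20.0
clock: 12.92
tool_pos: [0.611, 0.0367, 0.1602]
eef_rot: [0.708, 0.706, -0.003, -0.001]
contact_force: [-0.2, 0.1, -1.6]
opening: 0.38
finger_force: 20.0
```

```bash
python3 -m inch '-1 .0015 0 .015 0 0 0;-1 0 0 .02 0 0 0;-1 0 0 .02 0 0 0;-1 0 0 .02 0 0 0;-1 0 0 .02 0 0 0;-1 0 0 .015 0 0 0;-1 0 0 .01 0 0 0;-1 0 0 .003 0 0 0;-1 0 0 0 0 0 0;-1 0 0 0 0 0 0'
```

```text
clock: 13.75
tool_pos: [0.6123, 0.0392, 0.0388]
eef_rot: [0.708, 0.706, -0.001, -0.001]
contact_force: [0.2, 0.4, -1.8]
opening: 0.374
finger_force: 20.0
```

```bash
python3 -m inch '-1 -.001 -.001 .003 0 0 0;-1 0 0 .002 0 0 0;-1 0 0 0 0 0 0;-1 0 0 0 0 0 0'; python3 -m inch '-.3 0 0 0 0 0 0;-.1 0 0 0 0 0 0;.3 0 0 0 0 0 0;.7 0 0 0 0 0 0;.7 0 0 0 0 0 0;.7 0 0 0 0 0 0;1 0 0 -.02 0 0 0;1 0 0 -.03 0 0 0;1 0 0 -.035 0 0 0;1 0 0 -.025 0 0 0;1 .003 -.03 0 0 0 0;1 .003 -.03 0 0 0 0;1 .003 -.03 0 0 0 0;1 .003 -.03 0 0 0 0;1 .003 -.03 0 0 0 0;1 0 0 0 0 0 0;1 0 0 0 0 0 0;1 0 0 0 0 0 0'; python3 - <<'E'
from look import *
top(.048,.034,(.611,.039))
E
```

```text
clock: 14.08
tool_pos: [0.6114, 0.038, 0.0338]
eef_rot: [0.708, 0.706, -0.001, -0.0]
contact_force: [0.3, -0.3, 3.1]
opening: 0.38
finger_force: 20.0
clock: 15.58
tool_pos: [0.4624, 0.0538, 0.1437]
eef_rot: [0.708, 0.706, -0.001, -0.0]
contact_force: [0.1, 0.8, -0.4]
opening: 1.001
finger_force: 0.0look.py:8: RuntimeWarning: Mean of empty slice.
  c=W[k][:,:2].mean(0)
  ret = um.true_divide(
Traceback (most recent call last):
  File "look.py", line 9, in top
    cc=max(cv2.findContours(k.astype(np.uint8),0,2)[0],key=len);e=cv2.fitEllipse(cc)
ValueError: max() iterable argument is empty
```

```bash
python3 -m inch '1 -.001 -.004 .015 0 0 0;1 0 0 .02 0 0 0;1 0 0 .02 0 0 0;1 0 0 .02 0 0 0;1 0 0 .02 0 0 0;1 0 0 .015 0 0 0;1 0 0 .008 0 0 0;1 0 0 0 0 0 0;1 0 0 0 0 0 0'; python3 -m inch '-1 0 0 0 0 0 0;-1 0 0 0 0 0 0;-1 0 0 0 0 0 0;-1 0 0 0 0 0 0;-1 0 0 0 0 0 0;-1 0 0 0 0 0 0;-1 0 0 0 0 0 0;-1 0 0 0 0 0 0;-1 0 0 0 0 0 0;-1 0 0 0 0 0 0' 25
```

```text
clock: 16.38
tool_pos: [0.4579, 0.0527, 0.0249]
eef_rot: [0.708, 0.706, -0.001, -0.0]
contact_force: [0.1, 0.1, 0.9]
opening: 1.003
finger_force: 0.0
clock: 17.22
tool_pos: [0.4572, 0.0525, 0.0257]
eef_rot: [0.708, 0.706, -0.001, -0.001]
contact_force: [1.0, -0.1, 2.8]
opening: 0.472
finger_force: 25.0
```

```bash
python3 -m inch '-1 0 0 -.02 0 0 0;-1 0 0 -.03 0 0 0;-1 0 0 -.035 0 0 0;-1 0 0 -.035 0 0 0;-1 -.0134 .0224 0 0 0 0;-1 -.0134 .0224 0 0 0 0;-1 -.0134 .0224 0 0 0 0;-1 -.0134 .0224 0 0 0 0;-1 -.0134 .0224 0 0 0 0;-1 -.0134 .0224 0 0 0 0;-1 -.0134 .0224 0 0 0 0;-1 0 0 0 0 0 0;-1 0 0 0 0 0 0;-1 0 0 0 0 0 0'; python3 - <<'E'
from look import *
p,d=snapshot('side');cv2.imwrite('pics/s3.png',cv2.resize(p[130:400,180:480],None,fx=2,fy=2)[:,:,::-1])
E
```

```text
clock: 18.38
tool_pos: [0.6122, -0.0412, 0.1442]
eef_rot: [0.708, 0.706, -0.002, -0.002]
contact_force: [-0.1, -0.2, -3.2]
opening: 0.472
finger_force: 25.0
```

View pics/s3.png

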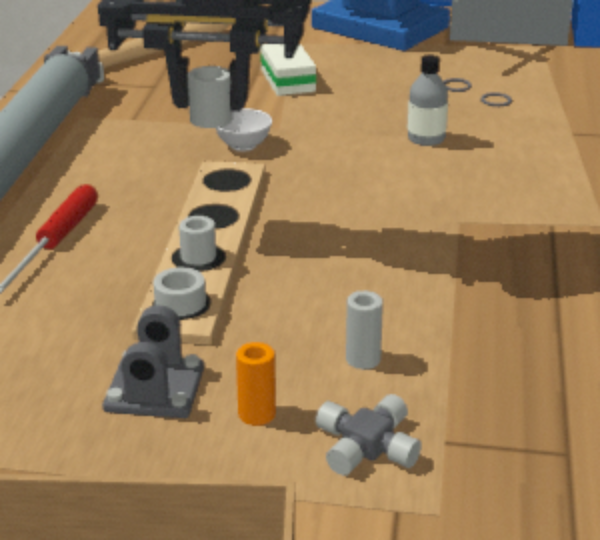

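The first two sleeves stand on their pads at (180,290) and (198,240), 48 is upright in the gripper at (210,97), and the bottle is standing. Now I lower 48.

```bash
python3 -m inch '-1 0 .0015 .015 0 0 0;-1 0 0 .02 0 0 0;-1 0 0 .02 0 0 0;-1 0 0 .02 0 0 0;-1 0 0 .015 0 0 0;-1 0 0 .01 0 0 0;-1 0 0 .003 0 0 0;-1 0 0 0 0 0 0;-1 0 0 0 0 0 0'
```

```text
clock: 19.18
tool_pos: [0.6155, -0.0413, 0.0427]
eef_rot: [0.708, 0.706, -0.001, -0.001]
contact_force: [0.2, -0.1, -2.8]
opening: 0.47
finger_force: 25.0
```

```bash
python3 -m inch '-1 0 -.0015 .003 0 0 0;-1 0 0 .0018 0 0 0;-1 0 0 0 0 0 0;-1 0 0 0 0 0 0'; python3 -m inch '-.2 0 0 0 0 0 0;.1 0 0 0 0 0 0;.5 0 0 0 0 0 0;.8 0 0 0 0 0 0;.8 0 0 0 0 0 0;.8 0 0 0 0 0 0;1 0 0 -.02 0 0 0;1 0 0 -.03 0 0 0;1 0 0 -.035 0 0 0;1 0 0 -.03 0 0 0;1 .029 -.0246 0 0 0 0;1 .029 -.0246 0 0 0 0;1 .029 -.0246 0 0 0 0;1 .029 -.0246 0 0 0 0;1 .029 -.0246 0 0 0 0;1 .029 -.0246 0 0 0 0;1 .029 -.0246 0 0 0 0;1 0 0 0 0 0 0;1 0 0 0 0 0 0;1 0 0 0 0 0 0'; python3 - <<'E'
from look import *
for a in((.048,.034,(.611,.039)),(.06,.042,(.614,-.041)),(.06,.03,(.442,.162))):
    try: top(*a)
    except Exception as e: print("hidden")
E
```

```text
clock: 19.52
tool_pos: [0.6138, -0.0417, 0.0378]
eef_rot: [0.708, 0.706, -0.001, -0.001]
contact_force: [-0.1, -0.2, -2.1]
opening: 0.474
finger_force: 25.0
clock: 21.18
tool_pos: [0.4426, 0.1614, 0.1528]
eef_rot: [0.708, 0.706, -0.001, -0.0]
contact_force: [-0.1, -0.3, 0.3]
opening: 1.002
finger_force: 0.0
hidden
hidden
8 mean [0.4307 0.1534] ell [0.4306 0.1528 0.06  ] z 0.0571 tool [array([0.4431, 0.1604, 0.1525])]look.py:8: RuntimeWarning: Mean of empty slice.
  c=W[k][:,:2].mean(0)
  ret = um.true_divide(
```

```bash
python3 -m inch '1 .0015 -.001 .015 0 0 0;1 0 0 .02 0 0 0;1 0 0 .02 0 0 0;1 0 0 .02 0 0 0;1 0 0 .02 0 0 0;1 0 0 .015 0 0 0;1 0 0 .008 0 0 0;1 0 0 0 0 0 0;1 0 0 0 0 0 0'; python3 -m inch '-1 0 0 0 0 0 0;-1 0 0 0 0 0 0;-1 0 0 0 0 0 0;-1 0 0 0 0 0 0;-1 0 0 0 0 0 0;-1 0 0 0 0 0 0;-1 0 0 0 0 0 0;-1 0 0 0 0 0 0;-1 0 0 0 0 0 0;-1 0 0 0 0 0 0;-1 0 0 0 0 0 0;-1 0 0 0 0 0 0' 25
```

```text
clock: 22.08
tool_pos: [0.4412, 0.1624, 0.0344]
eef_rot: [0.709, 0.706, -0.002, -0.001]
contact_force: [-0.2, -1.5, 0.2]
opening: 1.001
finger_force: 0.0
clock: 23.08
tool_pos: [0.4411, 0.1633, 0.0347]
eef_rot: [0.708, 0.706, -0.001, -0.001]
contact_force: [0.2, 0.0, 0.4]
opening: 0.335
finger_force: 25.0
```

```bash
python3 -m inch '-1 0 0 -.02 0 0 0;-1 0 0 -.03 0 0 0;-1 0 0 -.035 0 0 0;-1 0 0 -.035 0 0 0;-1 -.0284 .0175 0 0 0 0;-1 -.0284 .0175 0 0 0 0;-1 -.0284 .0175 0 0 0 0;-1 -.0284 .0175 0 0 0 0;-1 -.0284 .0175 0 0 0 0;-1 -.0284 .0175 0 0 0 0;-1 -.0284 .0175 0 0 0 0;-1 -.0284 .0175 0 0 0 0;-1 -.0284 .0175 0 0 0 0;-1 -.0284 .0175 0 0 0 0;-1 0 0 0 0 0 0;-1 0 0 0 0 0 0;-1 0 0 0 0 0 0'
```

```text
clock: 24.5
tool_pos: [0.6142, -0.1203, 0.1535]
eef_rot: [0.708, 0.706, -0.002, -0.002]
contact_force: [-0.9, 0.6, -2.8]
opening: 0.334
finger_force: 25.0
```

```bash
python3 -m inch '-1 -.0005 .0015 .015 0 0 0;-1 0 0 .02 0 0 0;-1 0 0 .02 0 0 0;-1 0 0 .02 0 0 0;-1 0 0 .015 0 0 0;-1 0 0 .01 0 0 0;-1 0 0 .003 0 0 0;-1 0 0 0 0 0 0;-1 0 0 0 0 0 0'; python3 - <<'E'
from plant import *
print(get_state()["tool_pos"])
E
```

```text
clock: 25.25
tool_pos: [0.6172, -0.1213, 0.052]
eef_rot: [0.708, 0.706, -0.001, -0.0]
contact_force: [0.4, 0.7, -2.6]
opening: 0.333
finger_force: 25.0
[ 0.61716869 -0.1212545   0.05196073]
```

After release, I'll lift, back off towards the base and look.

```bash
python3 -m inch '-1 0 0 .003 0 0 0;-1 0 0 .002 0 0 0;-1 0 0 0 0 0 0;-1 0 0 0 0 0 0'; python3 -m inch '-.4 0 0 0 0 0 0;-.1 0 0 0 0 0 0;.3 0 0 0 0 0 0;.7 0 0 0 0 0 0;.7 0 0 0 0 0 0;.7 0 0 0 0 0 0;1 0 0 -.02 0 0 0;1 0 0 -.03 0 0 0;1 0 0 -.035 0 0 0;1 0 0 -.035 0 0 0;1 0 0 -.035 0 0 0;1 -.035 -.01 -.02 0 0 0;1 -.035 -.01 -.02 0 0 0;1 -.035 -.01 0 0 0 0;1 -.035 -.01 0 0 0 0;1 -.035 -.01 0 0 0 0;1 -.035 -.01 0 0 0 0;1 -.035 -.01 0 0 0 0;1 -.035 -.01 0 0 0 0;1 0 0 0 0 0 0'; python3 - <<'E'
from look import *
p=None
for a in((.036,.046,(.609,.119)),(.048,.034,(.611,.039)),(.06,.042,(.614,-.041)),(.072,.03,(.6165,-.121))):
    try: p=top(*a)
    except Exception as e: print("hidden")
q,_=snapshot("side");p,_=snapshot("top")
cv2.imwrite("pics/end.png",np.hstack([p[100:400,150:550],q[130:430,180:580]])[:,:,::-1])
E
```

```text
clock: 25.58
tool_pos: [0.6171, -0.1217, 0.0469]
eef_rot: [0.708, 0.706, -0.001, -0.0]
contact_force: [0.3, -0.6, -2.4]
opening: 0.335
finger_force: 25.0
clock: 27.25
tool_pos: [0.5316, -0.412, 0.2405]
eef_rot: [0.713, 0.701, -0.005, 0.0]
contact_force: [-0.5, -1.7, -0.5]
opening: 0.997
finger_force: 0.0
344 mean [0.6084 0.117 ] ell [0.6081 0.117  0.036 ] z 0.0357 tool [array([ 0.5334, -0.4072,  0.2407])]
216 mean [0.6101 0.0375] ell [0.6098 0.0374 0.048 ] z 0.0476 tool [array([ 0.5352, -0.4033,  0.2412])]
284 mean [ 0.6121 -0.0419] ell [ 0.6118 -0.0418  0.06  ] z 0.0598 tool [array([ 0.5363, -0.401 ,  0.2416])]
192 mean [ 0.6158 -0.1228] ell [ 0.6154 -0.1224  0.072 ] z 0.0714 tool [array([ 0.537 , -0.3997,  0.2419])]
```

View pics/end.png

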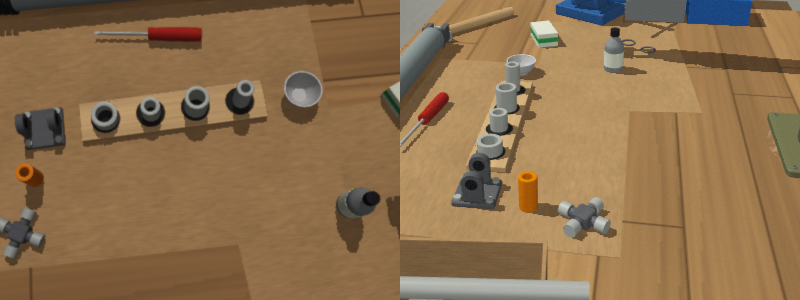

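All four sleeves stand on their pads in order from the yoke, at (105,117), (150,110), (196,102) and (241,96). Each is within 3 mm of its pad centre at the right top height, and the bottle is upright. The arm touches nothing, so I'm handing in.

```bash
python3 -c "
from plant import r
print(r.finish_job())"
```

```text
the job is handed in; nothing more can be done
None
```

I handed the job in at about 27 s on the robot's clock: all four sleeves stand upright, 24, 36, 48, 60 outward from the yoke, each measured within 3 mm of its pad centre, with the oil bottle still upright; the hand-in call returned no verdict.

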